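Unlock a bayonet filter cap and hold it home

TASK

Slide the red lock plate up out of its slotted holder on the blue filter mount and put it down on the bench about 10 cm clear of the mount (standing or lying). Then turn the knurled collar under light pressure until its hidden keyways drop over the pins, push it fully down against the spring, and finish while still holding it pushed home, since it springs up again when let go. Leave the bearing, gear and drill chuck where they are.

Things in the scene. Friction and masses are not known exactly. Their poses are not given: they have to be found in the camera images.
- mount: Blue filter mount, fixed: round foot 96 mm across, 10 mm thick. Origin: centre of its underside on the bench, on the collar's axis; z up. Its slotted holder stands on its -y side; a brass port sticks out on its +y side to 70 mm, 19 mm high. Under the collar a fixed spigot carries three hidden pins 120 degrees apart, turned differently each time.
- holder_slot (a point): Middle of the floor of the holder's slot, on the mount 10 mm above the bench, 57 mm from the collar's axis, axes as the mount's. The slot is 7 mm wide along x, open above and toward the collar; two cheeks and an outer end wall, 23 mm wide in all along x, reach from 44 to 76 mm from the axis; their top is 36 mm above the bench.
- collar: Knurled steel cap, 52 mm diameter, 56 mm tall, closed on top, about 0.15 kg, loose on the spigot. Origin: centre of its underside, z up its axis. Its foot flange (68 mm across, 8 mm thick) has one notch at -y where the lock plate's edge stops it from turning. At the start it rests on the pins, underside 24 mm above the bench; home: 10 mm above the bench, on the mount's foot.
- collar_top (a point): Centre of the collar's top face: 80 mm above the bench at the start, 66 mm when home. Turned clockwise seen from above by 0.6 to 1.3 rad (different each time) the keyways meet the pins, with about 0.1 rad to spare either side; it drops 3 mm by its weight onto a spring, and needs a push of 11 mm more, 2 N rising to 7.5 N. Let go, it springs up 11 mm.
- lock_plate: Thin red plate upright in the holder: 5 mm thick along its x, 39 mm wide along its y (radial to the collar), 85 mm tall, 0.06 kg; its top edge is folded to 10 mm thick over the top 14 mm: grip there. Origin: centre of its bottom edge, z up; at the start 48.5 mm from the collar's axis, 10 mm above the bench, its top at 95 mm. Free of holder and collar once raised 30 mm.
- bearing: Bystander: dark ball bearing lying flat, 52 mm across, 15 mm tall, loose. Origin: centre of underside.
- gear: Bystander: spur gear lying flat, 66 mm across, 26 mm tall, loose. Origin: centre of underside.
- chuck: Bystander: drill chuck standing upright, 46 mm across, 68 mm tall, loose. Origin: centre of underside.
Not all that is in view belongs to the job. Of the things like the lock_plate, leave any that is yellow; of the rest the larger one is meant.

How it is judged:
By the outcome, as a careful person would: the job done as asked, in the order asked, and still so for the second after the job is handed in, while the arm keeps its last pose, push and grip.
It also fails if it takes over 64 s, if anything falls off the work surface, if the arm or the gripper's body presses on something with over 40 N, if the wrist force passes 120 N, or if a joint passes its speed limit or range.

ROBOT

A 6-joint arm with a two-finger parallel gripper is mounted at the origin on a cart in front of the work surface, level with it; the furniture and walls round the work are solid. World frame = base frame: x ahead of the robot, y to its left, z up, the work surface at z = 0. Lengths are in m, angles in degrees, forces in N, time in s.
With the tool pointing down it reaches from about 0.275 to 0.85 m from the base axis. Payload 5.2 kg.
Tool frame: the origin (TCP) lies midway between the tips of the shut fingers; the grasp point (between the pads) lies 19 mm behind it; z points along the fingers, y is the line along which they close (so a half turn about z gives the same grasp; the last joint's range is limited). The gripper opens to 85 mm and grips with 20 to 120 N. Pads are 22 mm wide; open, the fingers measure 114 mm over their backs; the gripper's body (76 mm by 85 mm) begins 54 mm behind the grasp point. The pads swing forward as they close: fully open they stand 13 mm farther back than shut.
Start: joints at [-85.932, 14.817, 87.949, -0, 77.235, -11.62], TCP at [0.149, -0.53, 0.231] pointing down, gripper open.
Joint ranges: [-179.93, 179.93], [-52.35, 119.4], [10.71, 147.94], [-69.91, 249.91], [12.55, 155.21], [-178.61, 178.61]. Speed limits (degrees/s): [147.25, 147.25, 180, 180, 180, 180].

INTERFACE

Orientations are given as [roll, pitch, yaw] about the fixed x, y, z axes, in that order (R = Rz(yaw) Ry(pitch) Rx(roll)).
In Python, from station import ctrl, eyes gives the robot as it stands.
- The arm moves only by the tool step_arm, never from a script. Its argument "steps" is one flat list of numbers, 6 for each row, row after row: the shift along the tool's x, y, z in units of 40 mm (1.0 is 40 mm), then the turn, a rotation vector about the tool's x, y, z in units of 5 degrees (1.0 is 5 degrees). In form: [x, y, z, rx, ry, rz, x, y, z, rx, ry, rz, ...]. A call has 1 to 20 rows; each row shifts and turns the commanded pose from where the row before left it, along the tool's axes as they then stand; what a row does not reach is not made up. A row lasts 1/12 s, in which the tool goes at most 41.7 mm and 7.16 degrees, less where a joint would pass 70% of its speed; a pose out of reach is approached as far as the arm can. A call is refused whole if a number of a shift passes 1 or a number of a turn 1, either way. A call with a gripper value outside its range is refused whole. "fingers" is the opening in per cent of the stroke, from 0 (shut) to 100 (fully open), set as the call begins (left out, the last holds). The fingers move at their own pace and stop on an object; "force" is the grip in N (left out, the last holds). Time passes only in rows, so rows that do not move let the fingers close. It gives the time, the measured TCP pose, the force, the opening and the grip force at its end, in the units of the state.
- ctrl.get_obs(): the state, without advancing time (a new reading comes with each control period).
- eyes.snapshot(name): name is "side" or "top" or "wrist"; returns a dict with "frame" (420x560x3 uint8, red, green, blue), "fx", "fy", "cx", "cy" (pixels), "view" (4x4, takes a point from world to camera coordinates). Camera axes: x right, y down, z forward; pixel columns grow to the right and rows downward; lengths in m; the calibration is good to about 2 mm. The wrist camera is an equidistant fisheye: a pixel r from the principal point sees the ray r / f radians off the axis. A picture is of the moment at which its call begins. There is no depth.
- ctrl.job_done(): hands the job in; it is judged then, once.
The state is a dict: "t": time; "joints": joint angles; "qd": joint speeds; "joint_torque": joint torques, N m; "ee_pos": TCP position; "orientation": TCP orientation; "force": force on the tool from outside, world axes, zero at the start; "wrist_torque": the same for the moment, N m; "grip_width": finger opening in m; "grasp_force": force on a finger pad.
Only numpy, scipy, OpenCV 4.12 (cv2) and the standard library are available. Lean on these libraries where they do the work, as an engineer would, in place of code of your own. Each camera call takes 0.05 s, during which the arm holds its last target. There are 200 camera calls.

## Working session

There is one attempt and no reset: what is moved stays moved. The work goes in short steps, Python scripts to look and compute and a tool call to move; the robot and the scene stay as the last step left them, time stands still between calls to the robot, and variables do not carry over. Pictures are saved under pics/ and viewed, at most 10 in all, crops included, and the job is handed in when it is done.

Besides the shell and the picture viewer there is one more tool, called after ">>>" by a JSON object that holds its "name" and its "arguments". step_arm: Moves the arm, as the interface text tells. Its arguments: {"type":"object","properties":{"steps":{"type":"array"},"fingers":{"type":"number"},"force":{"type":"number"}},"required":["steps"]}

```bash
mkdir -p pics; cat > h.py <<'E'
import numpy as np, cv2, json
from station import ctrl, eyes
def snap(n,f):
    s=eyes.snapshot(n); cv2.imwrite(f'pics/{f}.png',s['frame'][:,:,::-1])
    np.savez(f'pics/{f}.npz',**{k:np.array(v) for k,v in s.items()},name=n); return s
def ray(f,u,v):
    s=np.load(f'pics/{f}.npz'); V=s['view']; x=(u-s['cx'])/s['fx']; y=(v-s['cy'])/s['fy']
    if str(s['name'])=='wrist':
        r=np.hypot(x,y); d=np.array([x/r*np.sin(r),y/r*np.sin(r),np.cos(r)]) if r>0 else np.array([0,0,1.])
    else: d=np.array([x,y,1.])
    R=V[:3,:3]; o=-R.T@V[:3,3]; d=R.T@d; return o,d/np.linalg.norm(d)
def atz(f,u,v,z):
    o,d=ray(f,u,v); return o+d*(z-o[2])/d[2]
def tri(*a):
    A=np.zeros((3,3));b=np.zeros(3)
    for f,u,v in a:
        o,d=ray(f,u,v);P=np.eye(3)-np.outer(d,d);A+=P;b+=P@o
    p=np.linalg.solve(A,b); return p,[float(np.linalg.norm(np.cross(p-ray(*x)[0],ray(*x)[1]))) for x in a]
E
python3 - <<'E'
from h import *
a=snap('top','t0');b=snap('side','s0');c=snap('wrist','w0')
for s in (a,b,c): print(np.round(s['view'],3).tolist(),s['fx'],s['cx'],s['cy'])
print(ctrl.get_obs())
E
```

```text
[[-0.023, -0.999, 0.034, -0.169], [-0.999, 0.022, -0.038, 0.533], [0.037, -0.035, -0.999, 0.92], [0.0, 0.0, 0.0, 1.0]] 390.1509237742015 277.07067474938276 209.4819854053227
[[-0.99, -0.138, -0.02, 0.504], [-0.04, 0.415, -0.909, 0.149], [0.133, -0.899, -0.416, 0.651], [0.0, 0.0, 0.0, 1.0]] 492.71383517438073 278.3069938325779 212.96828757021228
[[0.27, -0.963, -0.002, -0.549], [-0.911, -0.257, 0.323, -0.042], [-0.311, -0.085, -0.946, 0.38], [0.0, 0.0, 0.0, 1.0]] 325.19226210127806 274.17715562959665 209.72486292642546
{'t': 0.15, 'joints': array([-8.59324949e+01,  1.48518944e+01,  8.79949430e+01, -9.67447404e-05,
        7.72337493e+01, -1.16205104e+01]), 'qd': array([ 0.0352994 , -0.11247495, -0.25183292,  0.01965079,  0.1230586 ,
        0.05677711]), 'joint_torque': array([ 3.02994427e-03, -4.46384025e+01, -2.90819800e+01, -2.02403494e-04,
        8.20301590e-03, -1.38909999e-05]), 'ee_pos': array([ 0.14870527, -0.5291184 ,  0.23065687]), 'orientation': array([-1.79921046e+02, -1.61400799e-02,  1.56880259e+01]), 'force': array([-0.4554397 ,  0.54666737,  0.15827108]), 'wrist_torque': array([0.04548122, 0.05477478, 0.01523543]), 'grasp_force': 0.0, 'grip_width': 0.08552376205348763}
```

View pics/t0.png

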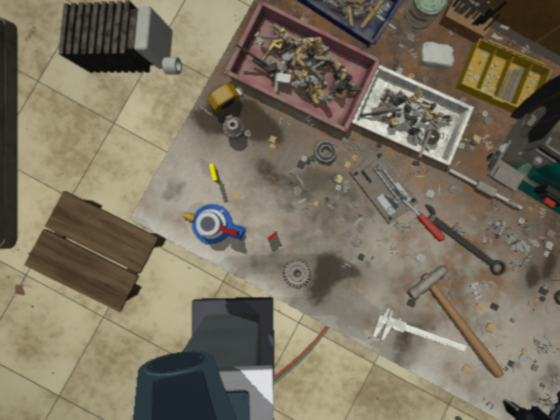

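View pics/s0.png

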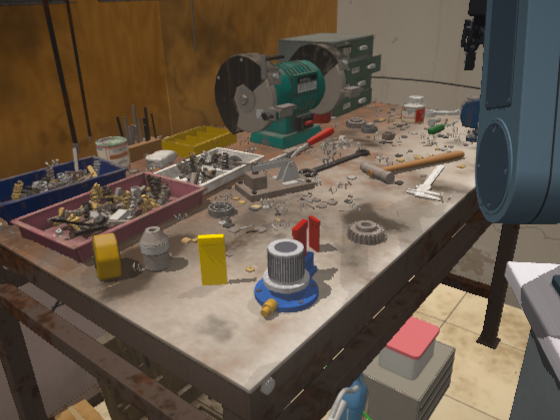

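Lock-plate candidates are the yellow one at top (214,175) / side (212,260), a red one by the mount at top (231,231) / side (313,235), and a small red one at top (272,237) / side (300,235). The larger red one, standing in the holder, fits the description. I'll confirm that in an enlarged crop.

```bash
python3 - <<'E'
from h import *
a=cv2.imread('pics/t0.png')[185:260,175:290];b=cv2.imread('pics/s0.png')[205:325,235:350]
A=cv2.resize(a,None,fx=5,fy=5,interpolation=cv2.INTER_CUBIC)  # 575x375
B=cv2.resize(b,None,fx=5,fy=5,interpolation=cv2.INTER_CUBIC)  # 575x600
cv2.imwrite('pics/c1.png',cv2.resize(a,None,fx=6,fy=6,interpolation=cv2.INTER_CUBIC)); cv2.imwrite('pics/c2.png',B)
E
```

```text
(no output)
```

View pics/c1.png

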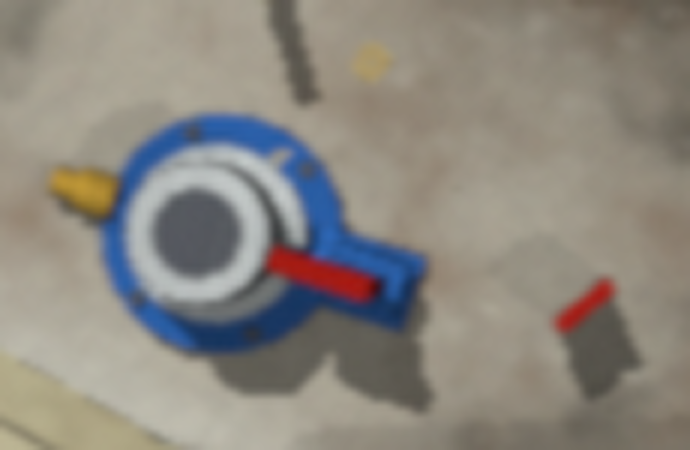

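View pics/c2.png

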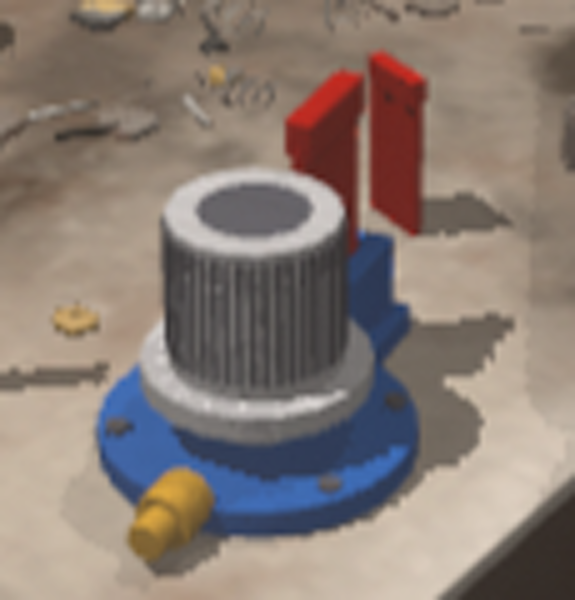

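The crops show the red plate in the blue holder: top-crop ends (270,258)–(375,288), side-crop top face around (325,100). It is larger than the free-standing red one at (585,305), so it is the one meant. The collar top centre is at top crop (198,233) and side crop (254,212).

```bash
python3 - <<'E'
from h import *
T=lambda x,y:('t0',175+x/6-.4,185+y/6-.4); S=lambda x,y:('s0',235+x/5-.4,205+y/5-.4)
print('collar',tri(T(198,233),S(254,212)))
print('plate',tri(T(322,274),S(325,100)))
p=[atz(*T(*q),z) for q,z in [((270,258),.095),((375,288),.095),((198,233),.08),((222,233),.01),((112,193),.012),((417,290),.036),((585,305),.08)]]
for q in p: print(q.round(4))
d=p[1]-p[0];print('plate ang',np.degrees(np.arctan2(d[1],d[0])),np.linalg.norm(d))
d=tri(T(322,274),S(325,100))[0]-tri(T(198,233),S(254,212))[0];print('col->plate',np.degrees(np.arctan2(d[1],d[0])),np.linalg.norm(d[:2]))
for n,u,v,z in [('bearing',325,152,.015),('gear',297,273,.026),('chuck',233,125,.068),('yellow',214,173,.08)]: print(n,atz('t0',u,v,z).round(3))
E
```

```text
collar (array([ 0.49985938, -0.02408202,  0.07713976]), [0.0002476153920616425, 0.00024761539206163876])
plate (array([ 0.48394574, -0.07053948,  0.09114331]), [0.0002783583467626468, 0.0002783583467626718])
[ 0.4899 -0.0523  0.095 ]
[ 0.4782 -0.0899  0.095 ]
[ 0.4996 -0.0245  0.08  ]
[ 0.4997 -0.024   0.01  ]
[0.5165 0.0187 0.012 ]
[ 0.4759 -0.102   0.036 ]
[ 0.4698 -0.1659  0.08  ]
plate ang -107.29948216181528 0.039332078252224324
col->plate -108.9084937802993 0.049107430085982194
bearing [ 0.665 -0.299  0.015]
gear [ 0.379 -0.223  0.026]
chuck [ 0.72  -0.083  0.068]
yellow [ 0.611 -0.04   0.08 ]
```

>>> {"name": "step_arm", "arguments": {"steps": [0, 0, 0, 0, 0, -0.95, 0, 0, 0, 0, 0, -0.95, 0, 0, 0, 0, 0, -0.95, 0, 0, 0, 0, 0, -0.95, 0, 0, 0, 0, 0, -0.95, 0, 0, 0, 0, 0, -0.95, 0, 0, 0, 0, 0, -0.95, 0, 0, 0, 0, 0, -0.95, 0, 0, 0, 0, 0, -0.95, 0, 0, 0, 0, 0, -0.95, 0, 0, 0, 0, 0, -0.95, 0, 0, 0, 0, 0, -0.91, 0, 0, 0, 0, 0, 0], "fingers": 50}}

```text
t: 1.23
ee_pos: [0.1487, -0.5293, 0.231]
orientation: [-180.0, -0.0, 72.6]
force: [0.1, 0.4, -0.6]
grip_width: 0.0429
grasp_force: 0.0
```

>>> {"name": "step_arm", "arguments": {"steps": [0.67, 0.23, 0, 0, 0, 0, 0.67, 0.23, 0, 0, 0, 0, 0.67, 0.23, 0, 0, 0, 0, 0.67, 0.23, 0, 0, 0, 0, 0.67, 0.23, 0, 0, 0, 0, 0.67, 0.23, 0, 0, 0, 0, 0.67, 0.23, 0, 0, 0, 0, 0.67, 0.23, 0, 0, 0, 0, 0.67, 0.23, 0, 0, 0, 0, 0.67, 0.23, 0, 0, 0, 0, 0.67, 0.23, 0, 0, 0, 0, 0.67, 0.23, 0, 0, 0, 0, 0.67, 0.23, 0, 0, 0, 0, 0.67, 0.23, 0, 0, 0, 0, 0.67, 0.23, 0, 0, 0, 0, 0.67, 0.23, 0, 0, 0, 0, 0.67, 0.23, 0, 0, 0, 0, 0.67, 0.23, 0, 0, 0, 0, 0, 0, 0, 0, 0, 0, 0, 0, 0, 0, 0, 0]}}

```text
t: 2.9
ee_pos: [0.4521, -0.1181, 0.2311]
orientation: [-180.0, 0.0, 72.6]
force: [-0.2, -0.1, -0.4]
grip_width: 0.0425
grasp_force: 0.0
```

```bash
python3 - <<'E'
from h import *
s=snap('wrist','w1')
V=s['view'];
def proj(p):
    c=V[:3,:3]@p+V[:3,3]; r=np.hypot(c[0],c[1]); t=np.arctan2(r,c[2]); return s['cx']+s['fx']*t*c[0]/r, s['cy']+s['fy']*t*c[1]/r
for p in ([.4851,-.0706,.095],[.4997,-.0243,.08],[.4997,-.0243,.01],[.6,-.16,0]): print(np.round(proj(np.array(p)),1))
cv2.imwrite('pics/w1b.png',cv2.resize(cv2.imread('pics/w1.png'),(800,600),interpolation=cv2.INTER_CUBIC))
E
```

```text
[295.  135.7]
[294.5  80.3]
[290.6  84.6]
[399.6 172.7]
```

View pics/w1b.png

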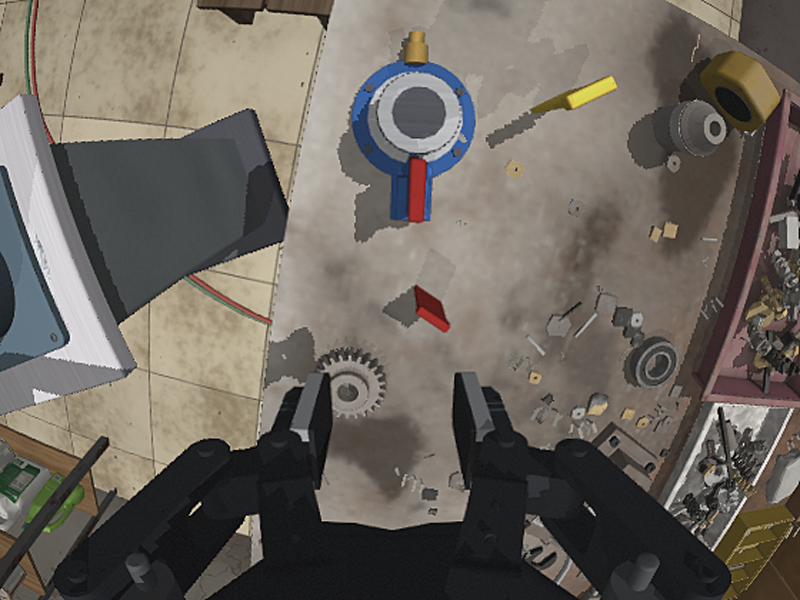

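The wrist view shows the plate top at (417,190) in the enlarged picture and the collar top at (418,112). The spot at (571,247), which is world (0.60,-0.16), is free bench. Next I'll triangulate from all three views.

```bash
python3 - <<'E'
from h import *
T=lambda x,y:('t0',175+x/6-.4,185+y/6-.4); S=lambda x,y:('s0',235+x/5-.4,205+y/5-.4); W=lambda x,y:('w1',x*.7-.15,y*.7-.15)
C=[T(198,233),S(254,212),W(418,112)];P=[T(322,274),S(325,100),W(417,189.5)]
for A in (C,P): print([np.round(tri(*[A[i] for i in k])[0],4) for k in ((0,1),(0,2),(1,2),(0,1,2))],tri(*A)[1])
print(atz(*W(418,112),.08),atz(*W(417,189.5),.095),atz(*W(415,107),.01))
o=ctrl.get_obs();print(o['ee_pos'],o['orientation'])
E
```

```text
[array([ 0.4999, -0.0241,  0.0771]), array([ 0.5   , -0.021 ,  0.0566]), array([ 0.4992, -0.0219,  0.0783]), array([ 0.4994, -0.023 ,  0.0776])] [0.0011377672944667845, 0.0005566894596097334, 0.0013304521748561666]
[array([ 0.4839, -0.0705,  0.0911]), array([ 0.4836, -0.0692,  0.0758]), array([ 0.4836, -0.0674,  0.0927]), array([ 0.4837, -0.0691,  0.0915])] [0.0014729020532862484, 0.0005206019552541032, 0.001632488051304172]
[ 0.49853749 -0.02205219  0.08      ] [ 0.48320297 -0.06716309  0.095     ] [ 0.50271997 -0.01368013  0.01      ]
[ 0.4516782  -0.11895856  0.23108811] [-1.79961039e+02  1.77750255e-02  7.24962222e+01]
```

>>> {"name": "step_arm", "arguments": {"steps": [0.47, 0.13, 0, 0, 0, 0, 0.47, 0.13, 0, 0, 0, 0, 0.47, 0.14, 0, 0, 0, 0, 0, 0, 0.5, 0, 0, 0, 0, 0, 0.5, 0, 0, 0, 0, 0, 0.5, 0, 0, 0, 0, 0, 0.5, 0, 0, 0, 0, 0, 0.5, 0, 0, 0, 0, 0, 0.5, 0, 0, 0, 0, 0, 0.4, 0, 0, 0, 0, 0, 0.3, 0, 0, 0, 0, 0, 0.2, 0, 0, 0, 0, 0, 0.15, 0, 0, 0, 0, 0, 0, 0, 0, 0]}}

```text
t: 4.12
ee_pos: [0.4833, -0.0709, 0.0684]
orientation: [-179.9, 0.0, 72.4]
force: [-0.6, 0.1, -0.3]
grip_width: 0.0429
grasp_force: 0.0
```

>>> {"name": "step_arm", "arguments": {"steps": [0, 0, 0, 0, 0, 0, 0, 0, 0, 0, 0, 0, 0, 0, 0, 0, 0, 0, 0, 0, 0, 0, 0, 0, 0, 0, 0, 0, 0, 0, 0, 0, 0, 0, 0, 0, 0, 0, 0, 0, 0, 0, 0, 0, 0, 0, 0, 0], "fingers": 0, "force": 30}}

```text
t: 4.78
ee_pos: [0.4843, -0.0705, 0.0701]
orientation: [179.9, 0.0, 72.5]
force: [-1.6, 0.2, 6.0]
grip_width: 0.0098
grasp_force: 31.1
```

>>> {"name": "step_arm", "arguments": {"steps": [0, 0, -0.1, 0, 0, 0, 0, 0, -0.15, 0, 0, 0, 0, 0, -0.15, 0, 0, 0, 0, 0, -0.2, 0, 0, 0, 0, 0, -0.2, 0, 0, 0, 0, 0, -0.2, 0, 0, 0, 0, 0, -0.2, 0, 0, 0, 0, 0, -0.2, 0, 0, 0, 0, 0, -0.2, 0, 0, 0, 0, 0, -0.2, 0, 0, 0, 0, 0, -0.2, 0, 0, 0, 0, 0, 0, 0, 0, 0, 0, 0, 0, 0, 0, 0]}}

```text
t: 5.87
ee_pos: [0.4844, -0.0704, 0.1498]
orientation: [179.9, 0.0, 72.5]
force: [-1.0, -1.2, -0.5]
grip_width: 0.0095
grasp_force: 29.9
```

```bash
python3 - <<'E'
from h import *
snap('side','s2');snap('wrist','w2')
a=cv2.resize(cv2.imread('pics/s2.png')[130:330,180:380],(400,400));b=cv2.imread('pics/w2.png')[20:420,100:500]
cv2.imwrite('pics/c3.png',np.hstack([a,b]))
E
```

```text
(no output)
```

View pics/c3.png

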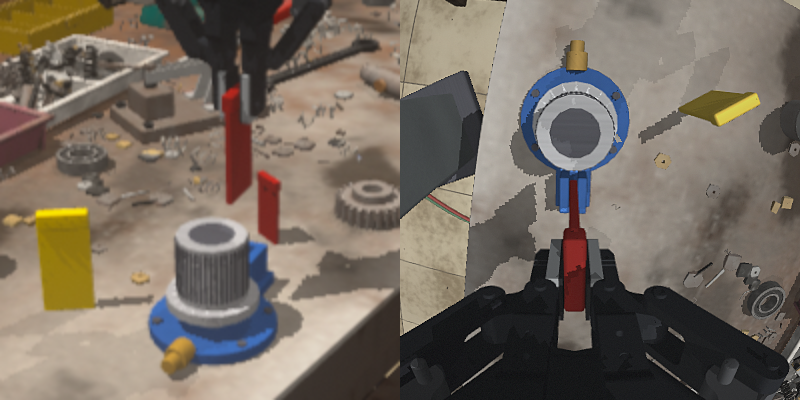

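The plate is held upright in the fingers, clear of the holder (left half around (237,150)). Now carrying it to the free spot.

>>> {"name": "step_arm", "arguments": {"steps": [-0.127, 0.343, 0, 0, 0, 0, -0.127, 0.343, 0, 0, 0, 0, -0.127, 0.343, 0, 0, 0, 0, -0.127, 0.343, 0, 0, 0, 0, -0.127, 0.343, 0, 0, 0, 0, -0.127, 0.343, 0, 0, 0, 0, -0.127, 0.343, 0, 0, 0, 0, -0.127, 0.343, 0, 0, 0, 0, -0.127, 0.343, 0, 0, 0, 0, -0.127, 0.343, 0, 0, 0, 0, 0, 0, 0.4, 0, 0, 0, 0, 0, 0.4, 0, 0, 0, 0, 0, 0.4, 0, 0, 0, 0, 0, 0.4, 0, 0, 0, 0, 0, 0.3, 0, 0, 0, 0, 0, 0.15, 0, 0, 0, 0, 0, 0.05, 0, 0, 0, 0, 0, 0, 0, 0, 0, 0, 0, 0, 0, 0, 0]}}

```text
t: 7.55
ee_pos: [0.6001, -0.1603, 0.066]
orientation: [179.9, 0.0, 72.5]
force: [0.5, 0.2, -0.3]
grip_width: 0.0091
grasp_force: 29.9
```

Lower in small steps until it makes contact.

>>> {"name": "step_arm", "arguments": {"steps": [0, 0, 0.05, 0, 0, 0, 0, 0, 0.03, 0, 0, 0, 0, 0, 0, 0, 0, 0]}}

```text
t: 7.8
ee_pos: [0.5998, -0.1601, 0.0625]
orientation: [180.0, 0.0, 72.5]
force: [-0.1, 0.2, 0.1]
grip_width: 0.0095
grasp_force: 29.9
```

>>> {"name": "step_arm", "arguments": {"steps": [0, 0, 0.03, 0, 0, 0, 0, 0, 0, 0, 0, 0, 0, 0, 0, 0, 0, 0]}}

```text
t: 8.05
ee_pos: [0.5996, -0.1601, 0.061]
orientation: [180.0, 0.0, 72.5]
force: [-0.8, 0.1, -1.8]
grip_width: 0.0094
grasp_force: 29.9
```

>>> {"name": "step_arm", "arguments": {"steps": [0, 0, 0.03, 0, 0, 0, 0, 0, 0, 0, 0, 0, 0, 0, 0, 0, 0, 0]}}

```text
t: 8.3
ee_pos: [0.6, -0.1602, 0.0602]
orientation: [179.9, 0.0, 72.5]
force: [-0.7, 0.8, 2.7]
grip_width: 0.0093
grasp_force: 30.3
```

>>> {"name": "step_arm", "arguments": {"steps": [0, 0, 0.02, 0, 0, 0, 0, 0, 0, 0, 0, 0, 0, 0, 0, 0, 0, 0]}}

```text
t: 8.55
ee_pos: [0.6003, -0.1604, 0.0601]
orientation: [179.9, 0.0, 72.5]
force: [-1.2, 0.4, 6.9]
grip_width: 0.0093
grasp_force: 31.1
```

>>> {"name": "step_arm", "arguments": {"steps": [0, 0, -0.03, 0, 0, 0, 0, 0, 0, 0, 0, 0, 0, 0, 0, 0, 0, 0, 0, 0, 0, 0, 0, 0, 0, 0, 0, 0, 0, 0, 0, 0, 0, 0, 0, 0], "fingers": 50}}

```text
t: 9.05
ee_pos: [0.5995, -0.16, 0.0598]
orientation: [-180.0, -0.0, 72.5]
force: [0.1, -0.1, -0.2]
grip_width: 0.0431
grasp_force: 0.0
```

>>> {"name": "step_arm", "arguments": {"steps": [0, 0, -0.2, 0, 0, 0, 0, 0, -0.4, 0, 0, 0, 0, 0, -0.5, 0, 0, 0, 0, 0, -0.5, 0, 0, 0, 0, 0, -0.5, 0, 0, 0, 0, 0, -0.5, 0, 0, 0, 0, 0, 0, 0, 0, 0]}}

```text
t: 9.63
ee_pos: [0.602, -0.1611, 0.1695]
orientation: [179.5, 0.1, 72.5]
force: [1.0, -0.6, 0.5]
grip_width: 0.0426
grasp_force: 0.0
```

```bash
python3 - <<'E'
from h import *
o=ctrl.get_obs();print(o['ee_pos'],o['orientation'])
snap('side','s3');snap('wrist','w3')
a=cv2.resize(cv2.imread('pics/s3.png')[130:330,180:380],(400,400));b=cv2.imread('pics/w3.png')[20:420,100:500]
cv2.imwrite('pics/c4.png',np.hstack([a,b]))
E
```

```text
[ 0.60201788 -0.16111559  0.16947623] [1.79518463e+02 6.39757733e-02 7.24931089e+01]
```

View pics/c4.png

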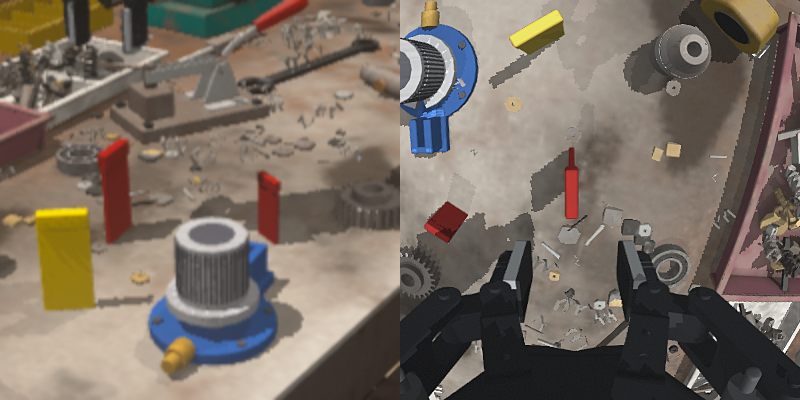

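The red plate stands free on the bench (left half around (115,190)), well clear of the mount. Next I move over the collar, pre-turn the gripper by −37.5° and open to 80%.

>>> {"name": "step_arm", "arguments": {"steps": [0.249, -0.343, 0, 0, 0, 0, 0.249, -0.343, 0, 0, 0, 0, 0.249, -0.343, 0, 0, 0, 0, 0.249, -0.343, 0, 0, 0, 0, 0.249, -0.343, 0, 0, 0, 0, 0.249, -0.343, 0, 0, 0, 0, 0.249, -0.343, 0, 0, 0, 0, 0.249, -0.343, 0, 0, 0, 0, 0.249, -0.343, 0, 0, 0, 0, 0.249, -0.343, 0, 0, 0, 0, 0, 0, 0, 0, 0, -0.9, 0, 0, 0, 0, 0, -0.9, 0, 0, 0, 0, 0, -0.9, 0, 0, 0, 0, 0, -0.9, 0, 0, 0, 0, 0, -0.9, 0, 0, 0, 0, 0, -0.9, 0, 0, 0, 0, 0, -0.9, 0, 0, 0, 0, 0, -0.9, 0, 0, 0, 0, 0, -0.3, 0, 0, 0, 0, 0, 0], "fingers": 80}}

```text
t: 11.4
ee_pos: [0.4977, -0.0235, 0.1627]
orientation: [-179.9, -0.1, 110.0]
force: [0.6, -0.3, -0.1]
grip_width: 0.0682
grasp_force: 0.0
```

>>> {"name": "step_arm", "arguments": {"steps": [0, 0, 0, 0, 0, 0, 0, 0, 0, 0, 0, 0]}}

```text
t: 11.57
ee_pos: [0.4983, -0.0237, 0.1634]
orientation: [-179.9, -0.0, 109.9]
force: [-0.2, 0.3, 0.4]
grip_width: 0.0684
grasp_force: 0.0
```

>>> {"name": "step_arm", "arguments": {"steps": [0, 0.01, 0.5, 0, 0, 0, 0, 0.01, 0.5, 0, 0, 0, 0, 0, 0.5, 0, 0, 0, 0, 0, 0.4, 0, 0, 0, 0, 0, 0.3, 0, 0, 0, 0, 0, 0.3, 0, 0, 0, 0, 0, 0.2, 0, 0, 0, 0, 0, 0.2, 0, 0, 0, 0, 0, 0, 0, 0, 0, 0, 0, 0, 0, 0, 0]}}

```text
t: 12.4
ee_pos: [0.4994, -0.0235, 0.048]
orientation: [-180.0, -0.0, 110.0]
force: [0.4, 0.8, 0.6]
grip_width: 0.0682
grasp_force: 0.0
```

>>> {"name": "step_arm", "arguments": {"steps": [0, 0, 0, 0, 0, 0, 0, 0, 0, 0, 0, 0, 0, 0, 0, 0, 0, 0, 0, 0, 0, 0, 0, 0, 0, 0, 0, 0, 0, 0, 0, 0, 0, 0, 0, 0, 0, 0, 0, 0, 0, 0], "fingers": 0, "force": 40}}

```text
t: 12.98
ee_pos: [0.5006, -0.0237, 0.0489]
orientation: [179.9, 0.1, 110.0]
force: [1.8, 0.2, 6.3]
grip_width: 0.0505
grasp_force: 41.6
```

>>> {"name": "step_arm", "arguments": {"steps": [0, 0, -0.015, 0, 0, 0.5, 0, 0, 0, 0, 0, 0.5, 0, 0, 0, 0, 0, 0.5, 0, 0, 0, 0, 0, 0.5, 0, 0, 0, 0, 0, 0.5, 0, 0, 0, 0, 0, 0.5, 0, 0, 0, 0, 0, 0.5, 0, 0, 0, 0, 0, 0.5, 0, 0, 0, 0, 0, 0.5, 0, 0, 0, 0, 0, 0.5, 0, 0, 0, 0, 0, 0.5, 0, 0, 0, 0, 0, 0.5, 0, 0, 0, 0, 0, 0]}}

```text
t: 14.07
ee_pos: [0.499, -0.0235, 0.0486]
orientation: [-179.9, 0.0, 79.9]
force: [-0.5, 0.3, 2.7]
grip_width: 0.0505
grasp_force: 41.4
```

Turned 30° with 2.7 N of pressure. Continuing in steps of about 5°, watching for the drop.

>>> {"name": "step_arm", "arguments": {"steps": [0, 0, 0, 0, 0, 0.5, 0, 0, 0, 0, 0, 0.5, 0, 0, 0, 0, 0, 0, 0, 0, 0, 0, 0, 0]}}

```text
t: 14.4
ee_pos: [0.4989, -0.0235, 0.0483]
orientation: [-179.9, 0.0, 75.1]
force: [0.1, -0.9, -1.0]
grip_width: 0.0508
grasp_force: 41.6
```

>>> {"name": "step_arm", "arguments": {"steps": [0, 0, 0, 0, 0, 0.5, 0, 0, 0, 0, 0, 0.5, 0, 0, 0, 0, 0, 0, 0, 0, 0, 0, 0, 0]}}

```text
t: 14.73
ee_pos: [0.499, -0.0234, 0.0484]
orientation: [-179.9, 0.0, 70.1]
force: [0.1, 0.3, -0.9]
grip_width: 0.0511
grasp_force: 41.7
```

>>> {"name": "step_arm", "arguments": {"steps": [0, 0, 0, 0, 0, 0.5, 0, 0, 0, 0, 0, 0.5, 0, 0, 0, 0, 0, 0, 0, 0, 0, 0, 0, 0]}}

```text
t: 15.07
ee_pos: [0.4993, -0.0235, 0.0486]
orientation: [-180.0, 0.0, 65.1]
force: [0.1, 0.7, -0.8]
grip_width: 0.0508
grasp_force: 41.7
```

Support vanished at about 35° of turn. I'll go back to about 39° and push.

>>> {"name": "step_arm", "arguments": {"steps": [0, 0, 0, 0, 0, -0.6, 0, 0, 0, 0, 0, -0.6, 0, 0, 0.04, 0, 0, 0, 0, 0, 0.04, 0, 0, 0, 0, 0, 0, 0, 0, 0, 0, 0, 0, 0, 0, 0]}}

```text
t: 15.57
ee_pos: [0.4993, -0.0235, 0.0454]
orientation: [-180.0, 0.0, 71.0]
force: [-0.3, -0.6, -0.1]
grip_width: 0.0508
grasp_force: 41.8
```

It dropped 3 mm with no resistance, so the keyways are on the pins. Pushing down against the spring.

>>> {"name": "step_arm", "arguments": {"steps": [0, 0, 0.04, 0, 0, 0, 0, 0, 0.04, 0, 0, 0, 0, 0, 0.04, 0, 0, 0, 0, 0, 0, 0, 0, 0]}}

```text
t: 15.9
ee_pos: [0.4993, -0.0235, 0.0405]
orientation: [-180.0, 0.0, 71.0]
force: [-1.7, -0.4, 1.3]
grip_width: 0.0508
grasp_force: 42.0
```

>>> {"name": "step_arm", "arguments": {"steps": [0, 0, 0.04, 0, 0, 0, 0, 0, 0.04, 0, 0, 0, 0, 0, 0.04, 0, 0, 0, 0, 0, 0, 0, 0, 0]}}

```text
t: 16.23
ee_pos: [0.4994, -0.0235, 0.0359]
orientation: [-180.0, 0.0, 71.0]
force: [-2.6, -0.0, 4.3]
grip_width: 0.0505
grasp_force: 42.2
```

>>> {"name": "step_arm", "arguments": {"steps": [0, 0, 0.03, 0, 0, 0, 0, 0, 0.03, 0, 0, 0, 0, 0, 0, 0, 0, 0, 0, 0, 0, 0, 0, 0], "force": 60}}

```text
t: 16.57
ee_pos: [0.4994, -0.0235, 0.0355]
orientation: [180.0, 0.0, 71.0]
force: [-8.6, 1.2, 23.8]
grip_width: 0.0501
grasp_force: 66.4
```

```bash
python3 - <<'E'
from h import *
o=ctrl.get_obs();print(o['ee_pos'],o['force'],o['wrist_torque'])
s=snap('side','s4');snap('top','t4')
def proj(p):
    c=s['view']@np.array([*p,1]);return c[0]/c[2]*s['fx']+s['cx'],c[1]/c[2]*s['fy']+s['cy']
for z in (.08,.069,.066): print(z,np.round((np.array(proj((.4992,-.0238,z)))-[235,205])*5,1))
a=cv2.imread('pics/s0.png')[205:325,245:345];b=cv2.imread('pics/s4.png')[205:325,245:345]
cv2.imwrite('pics/c5.png',cv2.resize(np.hstack([a,b]),None,fx=4,fy=4,interpolation=cv2.INTER_CUBIC))
E
```

```text
[ 0.49936344 -0.02353251  0.03547288] [-8.58316674  1.23941073 23.82989926] [ 0.2063898   1.62334515 -0.12687465]
0.08 [254.9 201.8]
0.069 [255.4 235.4]
0.066 [255.5 244.5]
```

View pics/c5.png

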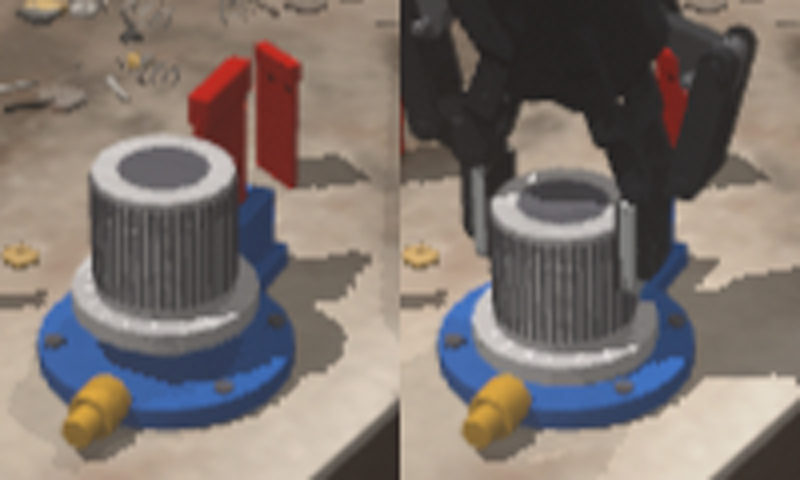

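The side view shows the flange flat on the blue foot. The collar top is about 8.6 px lower, which matches 14 mm. I'll check that it is steady.

>>> {"name": "step_arm", "arguments": {"steps": [0, 0, 0, 0, 0, 0, 0, 0, 0, 0, 0, 0, 0, 0, 0, 0, 0, 0, 0, 0, 0, 0, 0, 0, 0, 0, 0, 0, 0, 0, 0, 0, 0, 0, 0, 0]}}

```text
t: 17.17
ee_pos: [0.4994, -0.0236, 0.0355]
orientation: [180.0, 0.0, 71.0]
force: [-8.8, 1.5, 23.7]
grip_width: 0.0505
grasp_force: 66.4
```

```bash
python3 -c "
from station import ctrl; print(ctrl.job_done())"
```

```text
the job is handed in; nothing more can be done
None
```

I handed the job in at about 17 s: the red lock plate is standing on the bench about 10 cm clear of the mount, and the collar is keyed (about 39° clockwise), pushed home and still held down at about 24 N; the bearing, gear and chuck were not touched.

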